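# Find the full ointment jar by heft

## Task

Three identical closed ointment jars stand on the stockroom bench: one is still full, the other two are part used. Heft them to find the heaviest, set the two lighter ones down standing upright inside the shallow cardboard tray (never drop or tip over a jar), and finish while still holding the heaviest one up in the gripper, upright and still, at least 15 cm clear of the bench and touching nothing else. Leave the other things on the bench where they are.

Things in the scene. Friction and masses are not known exactly. Their poses are not given: they have to be found in the camera images.
- jar_a_mid (a point): centre (43 mm up) of one of three identical closed white jars: body 56 mm in diameter, from 62 mm up a ribbed cap 52 mm in diameter, 86 mm tall; z is its upright axis. Loose on the bench, 105 mm or more centre to centre from the others. The full one (0.36 to 0.47 kg; the others 0.11 to 0.22 kg) may be at any of the places and looks no different; the letter means nothing
- jar_b_mid (a point): centre (43 mm up) of one of three identical closed white jars: body 56 mm in diameter, from 62 mm up a ribbed cap 52 mm in diameter, 86 mm tall; z is its upright axis. Loose on the bench, 105 mm or more centre to centre from the others. The full one (0.36 to 0.47 kg; the others 0.11 to 0.22 kg) may be at any of the places and looks no different; the letter means nothing
- jar_c_mid (a point): centre (43 mm up) of one of three identical closed white jars: body 56 mm in diameter, from 62 mm up a ribbed cap 52 mm in diameter, 86 mm tall; z is its upright axis. Loose on the bench, 105 mm or more centre to centre from the others. The full one (0.36 to 0.47 kg; the others 0.11 to 0.22 kg) may be at any of the places and looks no different; the letter means nothing
- tray: shallow open cardboard tray, fixed to the bench, 130 mm (its x) by 290 mm (its y, the long side) outside; walls 4 mm thick and 20 mm high, floor 4 mm thick, no dividers. Origin under its centre, at bench height; z up. Three jars fit in a row along its y, 90 mm apart
- amber_bottle: bystander: amber bottle with a white cap, 48 mm in diameter, 110 mm tall, loose. Origin at the centre of its underside
- pill_carton: bystander: plain white medicine carton 50 x 100 x 35 mm (x, y, z), loose. Origin at the centre of its underside
- spatula: bystander: flat spatula with a black handle, 150 mm long along its x, under 30 mm high, loose. Origin on its underside
Things that resemble listed ones, but are neither listed nor needed, are in the scene too. What is shaped like the part that bears jar_b_mid but black or pink is not meant.

How it is judged:
At the end, for the whole second after the job is handed in: The two lighter jars stand upright (0.12 rad), released and at rest on the floor of the tray, each pressing on it with under 2.85 N (the full jar would weigh over 3.5 N); the third is held in the fingers, centre above 0.183 m, within 0.35 rad of upright, still, touching nothing else ((((height (world z) of jar_a_mid above 0.183 m and angle between jar_a_mid's own z axis and vertical below 0.35 rad and contact force between jar_a and the fingers above 1 N and linear speed of jar_a below 0.05 m/s and contact force between jar_a and jar_b below 0.2 N and contact force between jar_a and jar_c below 0.2 N and contact force between jar_a and tray below 0.2 N and contact force between jar_a and amber_bottle below 0.2 N and contact force between jar_a and pill_carton below 0.2 N and contact force between jar_a and spatula below 0.2 N) and (x of jar_b_mid in the frame of tray between -0.06 and 0.06 m and y of jar_b_mid in the frame of tray between -0.14 and 0.14 m and z of jar_b_mid in the frame of tray between 0.038 and 0.056 m and angle between jar_b_mid's own z axis and vertical below 0.12 rad and linear speed of jar_b below 0.03 m/s and contact force between jar_b and the fingers below 0.2 N and contact force between jar_b and tray between 0.6 and 2.85 N) and (x of jar_c_mid in the frame of tray between -0.06 and 0.06 m and y of jar_c_mid in the frame of tray between -0.14 and 0.14 m and z of jar_c_mid in the frame of tray between 0.038 and 0.056 m and angle between jar_c_mid's own z axis and vertical below 0.12 rad and linear speed of jar_c below 0.03 m/s and contact force between jar_c and the fingers below 0.2 N and contact force between jar_c and tray between 0.6 and 2.85 N)) or ((height (world z) of jar_b_mid above 0.183 m and angle between jar_b_mid's own z axis and vertical below 0.35 rad and contact force between jar_b and the fingers above 1 N and linear speed of jar_b below 0.05 m/s and contact force between jar_b and jar_a below 0.2 N and contact force between jar_b and jar_c below 0.2 N and contact force between jar_b and tray below 0.2 N and contact force between jar_b and amber_bottle below 0.2 N and contact force between jar_b and pill_carton below 0.2 N and contact force between jar_b and spatula below 0.2 N) and (x of jar_a_mid in the frame of tray between -0.06 and 0.06 m and y of jar_a_mid in the frame of tray between -0.14 and 0.14 m and z of jar_a_mid in the frame of tray between 0.038 and 0.056 m and angle between jar_a_mid's own z axis and vertical below 0.12 rad and linear speed of jar_a below 0.03 m/s and contact force between jar_a and the fingers below 0.2 N and contact force between jar_a and tray between 0.6 and 2.85 N) and (x of jar_c_mid in the frame of tray between -0.06 and 0.06 m and y of jar_c_mid in the frame of tray between -0.14 and 0.14 m and z of jar_c_mid in the frame of tray between 0.038 and 0.056 m and angle between jar_c_mid's own z axis and vertical below 0.12 rad and linear speed of jar_c below 0.03 m/s and contact force between jar_c and the fingers below 0.2 N and contact force between jar_c and tray between 0.6 and 2.85 N)) or ((height (world z) of jar_c_mid above 0.183 m and angle between jar_c_mid's own z axis and vertical below 0.35 rad and contact force between jar_c and the fingers above 1 N and linear speed of jar_c below 0.05 m/s and contact force between jar_c and jar_a below 0.2 N and contact force between jar_c and jar_b below 0.2 N and contact force between jar_c and tray below 0.2 N and contact force between jar_c and amber_bottle below 0.2 N and contact force between jar_c and pill_carton below 0.2 N and contact force between jar_c and spatula below 0.2 N) and (x of jar_a_mid in the frame of tray between -0.06 and 0.06 m and y of jar_a_mid in the frame of tray between -0.14 and 0.14 m and z of jar_a_mid in the frame of tray between 0.038 and 0.056 m and angle between jar_a_mid's own z axis and vertical below 0.12 rad and linear speed of jar_a below 0.03 m/s and contact force between jar_a and the fingers below 0.2 N and contact force between jar_a and tray between 0.6 and 2.85 N) and (x of jar_b_mid in the frame of tray between -0.06 and 0.06 m and y of jar_b_mid in the frame of tray between -0.14 and 0.14 m and z of jar_b_mid in the frame of tray between 0.038 and 0.056 m and angle between jar_b_mid's own z axis and vertical below 0.12 rad and linear speed of jar_b below 0.03 m/s and contact force between jar_b and the fingers below 0.2 N and contact force between jar_b and tray between 0.6 and 2.85 N)))); the arm keeps its last pose, push and grip.
It fails at once if a jar was tipped over (more than 0.8 rad) (angle between any of jar_a_mid, jar_b_mid, jar_c_mid's own z axis and vertical above 0.8 rad).
It fails at once if a jar was dropped (falling or flung free of the fingers faster than 0.7 m/s, a fall of about 25 mm) ((linear speed of jar_a above 0.7 m/s and contact force between jar_a and the fingers below 0.05 N) or (linear speed of jar_b above 0.7 m/s and contact force between jar_b and the fingers below 0.05 N) or (linear speed of jar_c above 0.7 m/s and contact force between jar_c and the fingers below 0.05 N)).
It fails at once if a bystander was moved more than 30 mm (distance of any of amber_bottle, pill_carton, spatula from where it was at the start of the episode above 0.03 m).
It also fails if it takes over 72 s, if anything falls off the work surface, if the arm or the gripper's body presses on something with over 40 N, if the wrist force passes 120 N, or if a joint passes its speed limit or range.

## Robot

A 7-joint arm with a two-finger parallel gripper is mounted at the origin on the work surface. World frame = base frame: x ahead of the robot, y to its left, z up, the work surface at z = 0. Lengths are in m, angles in rad, forces in N, time in s.
With the tool pointing down it reaches from about 0.35 to 0.9 m from the base axis. Payload 7.2 kg.
Tool frame: the origin (TCP) lies at the very end of the fingers, on their centre line; the grasp point (between the pads) lies 19 mm behind it; z points along the fingers, y is the direction in which the jaws open and shut (so a half turn about z gives the same grasp; the last joint's range is limited). The gripper opens to 88 mm and grips with 3 to 60 N. Pads are 20 mm wide; open, the fingers measure 115 mm over their backs; the gripper's body (75 mm by 178 mm) begins 61 mm behind the grasp point.
Start: joints at [1.272, 0.411, -0.013, 1.596, 0.006, 1.134, -0.082], TCP at [0.143, -0.608, 0.223] pointing down, gripper open.
Joint ranges: [-2.95, 2.95], [-0.29, 1.99], [-1.47, 1.44], [0.14, 2.54], [-1.03, 4.17], [0.13, 1.85], [-2.86, 2.86]. Speed limits (rad/s): [2.39, 2.39, 3.01, 3.01, 3.14, 3.14, 3.14].

## Interface

Orientations are given as a unit quaternion [w, x, y, z].
In Python, from workcell import move_pose, move_l, goto_joints, gripper_to, pause, ik, camera, camera_info, PlanningError, job_done, read_time, read_joints, read_qd, read_joint_efforts, read_tool_pos, read_eef_rot, read_force, read_ft_torque, read_finger_gap gives the robot as it stands. Calls block until the motion is done:
- move_pose(position, orientation): joint-space move of the TCP to a pose.
- move_l(position, max_speed=0.15, rotation=None, stop_force=None): straight line of the TCP; rotation=None keeps the orientation; max_speed is the mean speed in m/s. With stop_force (N) it stops when the force on the tool has changed by that much, and returns True; else False.
- goto_joints(angles): joint-space move.
- gripper_to(opening): finger opening in m; the grip force is fixed at half the most; returns when the fingers have stopped.
- pause(seconds).
- ik(position, orientation): joint angles nearest the present ones, or None.
- camera(name): name is "side" or "top"; returns the picture (384x512x3 uint8, red, green, blue); there is no depth.
- camera_info(name): a dict with "K" (3x3 intrinsics, pixels), "camera_from_world" (4x4, takes a point from world to camera coordinates). Camera axes: x right, y up, looking along -z (the intrinsics and any distortion apply to the point x, -y, -z); pixel columns grow to the right and rows downward; lengths in m; the calibration is good to about 2 mm. A picture is of the moment at which its call begins. camera_info takes no time and is no camera call.
A pose or a line that the arm cannot do raises PlanningError and nothing moves.
- job_done(): hands the job in, once; it reports no verdict.
Readings, each from a call of its own:
- read_time(): time.
- read_joints(): joint angles.
- read_qd(): joint speeds.
- read_joint_efforts(): joint torques, N m.
- read_tool_pos(): TCP position.
- read_eef_rot(): TCP orientation.
- read_force(): force on the tool from outside, world axes, zero at the start.
- read_ft_torque(): the same for the moment, N m.
- read_finger_gap(): finger opening in m.
Only numpy, scipy, OpenCV 4.12 (cv2) and the standard library are available. Lean on these libraries where they do the work, as an engineer would, in place of code of your own. Each camera call takes 0.05 s, during which the arm holds its last target.

## Working session

There is one attempt and no reset: what is moved stays moved. The work goes in short steps, each a Python script; the robot and the scene stay as the last script left them, time stands still between calls to the robot, and variables do not carry over. Pictures are saved under pics/ and viewed, and the job is handed in when it is done.

```bash
mkdir -p pics; ls; python3 - <<'E'
from workcell import *
import cv2,numpy as np
for n in("top","side"):
    cv2.imwrite(f"pics/{n}0.png",cv2.cvtColor(camera(n),cv2.COLOR_RGB2BGR))
    i=camera_info(n);print(n,i)
print(read_time(),read_eef_rot(),read_tool_pos(),read_force(),read_finger_gap())
E
```

```text
pics
top {'K': array([[500.10619613,   0.        , 248.36608669],
       [  0.        , 500.10619613, 189.84975386],
       [  0.        ,   0.        ,   1.        ]]), 'camera_from_world': array([[ 0.00336493, -0.99981368,  0.01900728, -0.09611642],
       [ 0.98346782,  0.00675006,  0.18095715, -0.53142914],
       [-0.18105174,  0.01808414,  0.98330729, -1.06844298],
       [ 0.        ,  0.        ,  0.        ,  1.        ]])}
side {'K': array([[435.40579144,   0.        , 256.56791215],
       [  0.        , 435.40579144, 198.61480781],
       [  0.        ,   0.        ,   1.        ]]), 'camera_from_world': array([[-0.77946598, -0.6262009 , -0.01747017,  0.37635777],
       [ 0.36510997, -0.47678009,  0.79960956, -0.2849825 ],
       [-0.50904566,  0.61688992,  0.60026606, -0.95770472],
       [ 0.        ,  0.        ,  0.        ,  1.        ]])}
0.1 [-7.28140998e-04  9.93342541e-01  1.15195680e-01 -1.45308908e-04] [ 0.14284919 -0.60797538  0.22188368] [-0.34624803  0.47475914  1.08775754] 0.08796002232925762
```

View pics/top0.png

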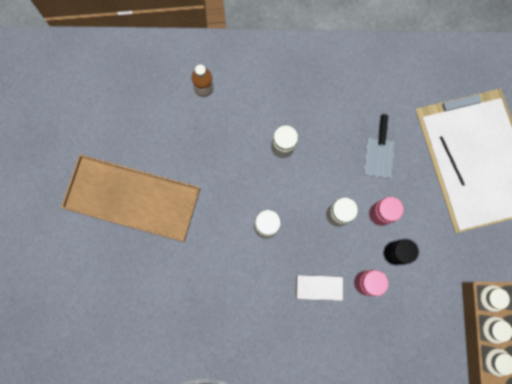

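View pics/side0.png

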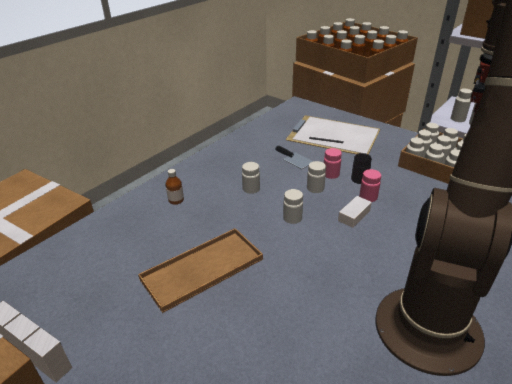

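Top view: white jars are at about (285,138), (268,223) and (344,210). The pink ones at (389,210) and (373,283) and the black one at (402,251) are decoys. The tray corners are near (82,157), (200,188), (184,240) and (65,207). The bottle is at (202,78), the carton at (320,288) and the spatula at (380,145).

```bash
cat > h.py <<'E'
from workcell import *
import cv2,numpy as np
def ray(n,px):
    i=camera_info(n);K=i["K"];T=i["camera_from_world"];R=T[:3,:3];t=T[:3,3]
    d=np.linalg.inv(K)@np.array([px[0],px[1],1.]);d=R.T@np.array([d[0],-d[1],-d[2]])
    return -R.T@t,d
def onz(n,px,z):
    o,d=ray(n,px);return o+d*(z-o[2])/d[2]
def proj(n,p):
    i=camera_info(n);c=i["camera_from_world"]@np.append(p,1);q=i["K"]@np.array([c[0],-c[1],-c[2]]);return q[:2]/q[2]
E
python3 - <<'E'
from h import *
im=cv2.cvtColor(cv2.imread("pics/top0.png"),cv2.COLOR_BGR2RGB)
g=im.min(axis=2)
for u,v in[(285,138),(268,223),(344,210)]:
    print("row",g[v-18:v+22:2,u])
m=(g>175).astype(np.uint8)
cs,_=cv2.findContours(m,cv2.RETR_EXTERNAL,cv2.CHAIN_APPROX_NONE)
for c in cs:
    a=cv2.contourArea(c)
    if 100<a<1500:
        (x,y),r=cv2.minEnclosingCircle(c);M=cv2.moments(c);cx,cy=M['m10']/M['m00'],M['m01']/M['m00']
        print(a,x,y,r,"cen",cx,cy,onz("top",(cx,cy),.086).round(4),proj("side",onz("top",(cx,cy),.086)).round(1))
hsv=cv2.cvtColor(im,cv2.COLOR_RGB2HSV)
m=((hsv[...,0]<25)&(hsv[...,1]>90)&(hsv[...,2]>50)).astype(np.uint8)
m=cv2.morphologyEx(m,cv2.MORPH_CLOSE,np.ones((5,5)))
cs,_=cv2.findContours(m,cv2.RETR_EXTERNAL,cv2.CHAIN_APPROX_NONE)
for c in cs:
    a=cv2.contourArea(c)
    if a>300:
        r=cv2.minAreaRect(c);b=cv2.boxPoints(r)
        W=np.array([onz("top",p,.02) for p in b])
        print(a,b.round().tolist());print(W.round(3).tolist(),W.mean(0),np.linalg.norm(np.diff(W,axis=0),axis=1),[proj("side",w).round().tolist() for w in W])
for k,p in dict(carton=(320,288),pink1=(389,210),pink2=(373,283),black=(404,251),amber=(201,71),spat=(380,165)).items(): print(k,onz("top",p,.08 if k[0]!='c' else .035).round(3))
# side caps
E
```

```text
row [137 137 152 221 237 237 238 238 239 239 241 240 241 236 177 147 118  88
  95 126]
row [144 142 171 235 243 243 243 242 243 243 243 243 243 243 228 148 112 135
 140 140]
row [141 144 151 220 240 240 240 241 241 241 242 242 242 243 230 158 124 136
 140 142]
490.0 499.92498779296875 362.92498779296875 14.318331718444824 cen 499.31802721088434 362.4738095238095 [ 0.1688 -0.6086  0.086 ] [455.4 155.4]
509.5 497.5714416503906 330.28570556640625 14.232132911682129 cen 497.2976774615636 330.04808635917567 [ 0.2331 -0.61    0.086 ] [435.3 149. ]
491.0 495.0 298.0 13.928488731384277 cen 494.5536320434487 298.153088934148 [ 0.2978 -0.6099  0.086 ] [415.9 143. ]
1023.5 319.9879150390625 287.0221862792969 25.06002426147461 cen 319.7541117081908 287.56440319166256 [ 0.3184 -0.2428  0.086 ] [356.2 193. ]
458.5 267.5596008300781 222.0099334716797 12.59866714477539 cen 267.604870956016 221.9033078880407 [ 0.4558 -0.1341  0.086 ] [293.5 193.6]
442.5 345.21429443359375 209.2142791748047 12.505200386047363 cen 345.2459510357815 209.1261770244821 [ 0.4844 -0.3015  0.086 ] [317.1 164.7]
407.5 285.5 1
[... 454 characters left out ...]
88.0], [184.0, 241.0]]
[[0.495, 0.329, 0.02], [0.62, 0.304, 0.02], [0.542, 0.02, 0.02], [0.42, 0.05, 0.02]] [0.51888643 0.17589773 0.02      ] [0.12717836 0.29480894 0.12594886] [[162.0, 306.0], [136.0, 275.0], [235.0, 228.0], [263.0, 253.0]]
4557.5 [[32.0, 0.0], [224.0, 0.0], [224.0, 27.0], [32.0, 27.0]]
[[1.006, 0.437, 0.02], [1.013, -0.032, 0.02], [0.941, -0.033, 0.02], [0.934, 0.431, 0.02]] [0.97341396 0.20061554 0.02      ] [0.46916172 0.07198012 0.46424578] [[7.0, 239.0], [141.0, 164.0], [155.0, 171.0], [22.0, 249.0]]
carton [ 0.317 -0.251  0.035]
pink1 [ 0.484 -0.398  0.08 ]
pink2 [ 0.328 -0.357  0.08 ]
black [ 0.396 -0.426  0.08 ]
amber [0.8   0.016 0.08 ]
spat [ 0.584 -0.383  0.08 ]
```

```bash
python3 - <<'E'
import cv2
a=cv2.imread("pics/top0.png")[90:310,230:430];cv2.imwrite("pics/t0c.png",cv2.resize(a,None,fx=2.7,fy=2.7))
a=cv2.imread("pics/side0.png")[130:300,130:400];cv2.imwrite("pics/s0c.png",cv2.resize(a,None,fx=2.9,fy=2.9))
E
```

```text
(no output)
```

View pics/t0c.png

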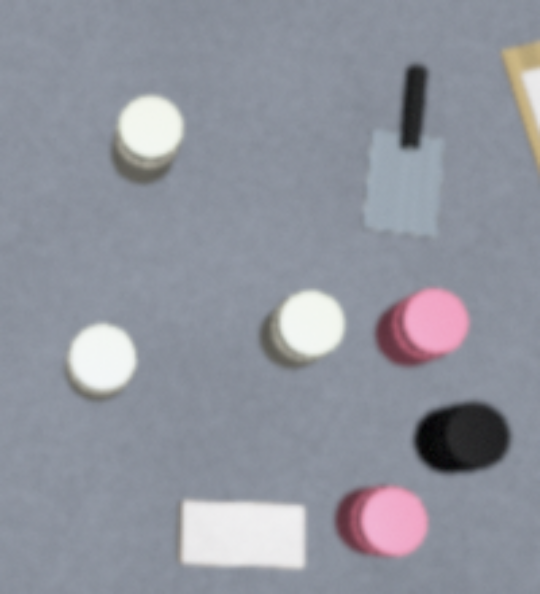

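View pics/s0c.png

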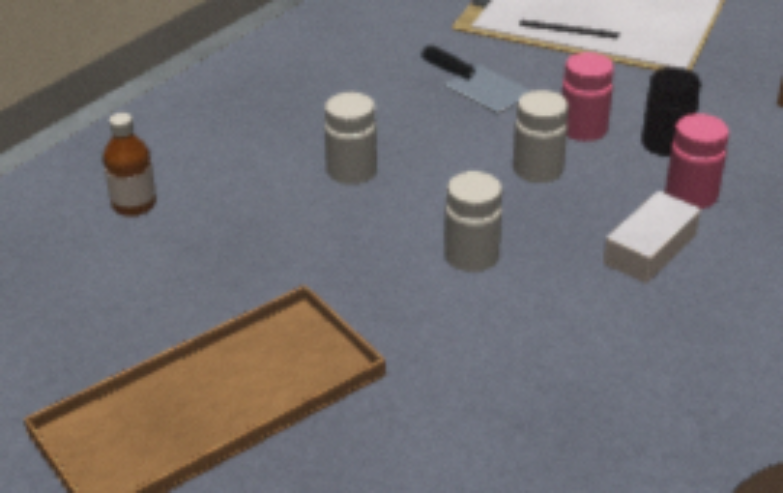

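Both views agree on the jars: A(0.456,-0.134), B(0.484,-0.302), C(0.646,-0.174). The tray centre is about (0.519,0.176), with its long axis along (0.262,0.965). I'll start with A.

```bash
cat >> h.py <<'E'
J=dict(A=(.4558,-.1341),B=(.4844,-.3015),C=(.6461,-.1744))
TC=np.array([.519,.176]);TY=np.array([.262,.965]);ZG=.031;UP=.235
def q(pdeg): p=np.radians(pdeg);return [0.,np.cos(p),np.sin(p),0.]
P=dict(A=-7.6,B=45,C=-7.6);PT=-7.6
def fz(n=25):
    pause(.25);r=[]
    for _ in range(n): r.append(read_force());pause(.02)
    return np.mean(r,0),np.std(r,0)
def pick(k):
    x,y=J[k];o=q(P[k]);gripper_to(.088)
    move_pose([x,y,UP],o);f0=fz();print("empty",f0[0].round(2),f0[1].round(2))
    move_l([x,y,.12],.3);move_l([x,y,ZG],.1,stop_force=15)
    print("z",read_tool_pos());gripper_to(.04);print("gap",read_finger_gap())
    move_l([x,y,ZG+.03],.08);move_l([x,y,UP],.2)
    f1=fz();print("held",f1[0].round(2),"mass",(f0[0]-f1[0])[2]/9.81,"gap",read_finger_gap(),read_time())
def place(xy,zs,o):
    x,y=xy;move_pose([x,y,UP],o);move_l([x,y,ZG+zs+.025],.2)
    print("touch",move_l([x,y,ZG+zs-.003],.03,stop_force=2.5),read_tool_pos(),"gap",read_finger_gap())
    gripper_to(.088);move_l([x,y,UP],.15);print("t",read_time())
def shot(n,f): cv2.imwrite(f,cv2.cvtColor(camera(n),cv2.COLOR_RGB2BGR))
E
python3 - <<'E'
from h import *
for k in J:
    for z in(UP,ZG): print(k,ik([*J[k],z],q(P[k])))
for s in(-.09,.09): print(ik([*(TC+s*TY),UP],q(PT)),ik([*(TC+s*TY),ZG],q(PT)))
pick("A");shot("side","pics/s1.png")
E
```

```text
A [ 0.53309051  0.16945834 -0.39191965  1.90932188  0.07323944  1.07656499
 -1.72463838]
A [ 0.37731669  0.44597082 -0.23727496  2.11390302  0.1804624   0.60028731
 -1.82300941]
B [ 0.83368305  0.34893352 -0.46712572  1.69179094  0.17016788  1.14124663
  0.31964356]
B [ 0.7940745   0.59397138 -0.43180163  1.87474352  0.35153096  0.74804962
  0.16665195]
C [ 0.35455794  0.4926791  -0.24404545  1.44942639  0.1222571   1.21437426
 -1.74034639]
C [ 0.28776992  0.68722568 -0.14282598  1.63097942  0.12243613  0.83214331
 -1.74168557]
[ 0.46801198  0.31544217 -0.90395005  1.82594552  0.27276397  1.13116108
 -2.36579635] [ 0.11390689  0.51908855 -0.49126237  2.0346468   0.38301776  0.67667117
 -2.46143115]
[ 0.20941191  0.60720339 -1.12073183  1.58736108  0.56133673  1.30592841
 -2.82885186] [-0.0676591   0.69310089 -0.6560109   1.78218673  0.54288875  0.85470344
 -2.81547546]
empty [-0.03 -0.07  0.  ] [0.54 0.37 0.45]
z [ 0.4562701  -0.13421662  0.03156587]
gap 0.05514957837276984
held [-0.    0.02 -1.86] mass 0.18932824088260397 gap 0.05542042901212411 7.4083
```

View pics/s1.png

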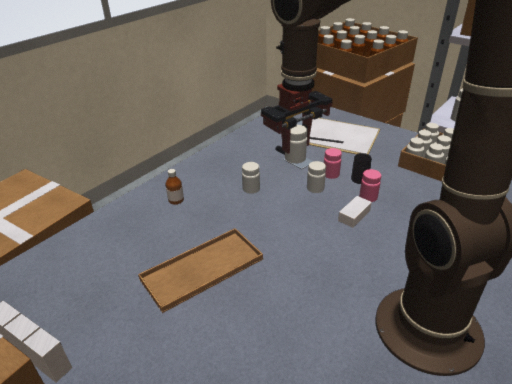

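A weighs about 0.19 kg, so it is light. The side view shows it held upright at about (297,145). I'll place it at the far end of the tray.

```bash
python3 - <<'E'
from h import *
place(TC+.08*TY,.004,q(30))
shot("top","pics/t2.png");shot("side","pics/s2.png")
E
```

```text
touch True [0.53971404 0.25306579 0.03499536] gap 0.05576660378907322
t 12.8917
```

View pics/s2.png

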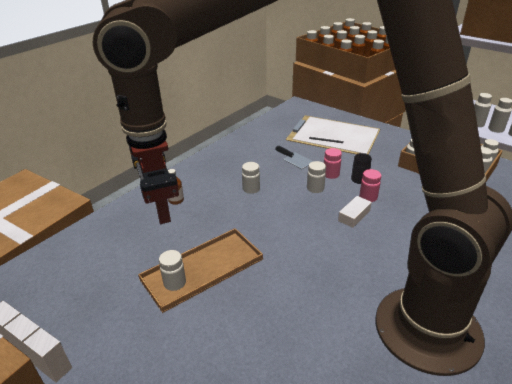

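Jar A stands upright in the tray at about (172,270). Next is C.

```bash
python3 - <<'E'
from h import *
P["C"]=20
pick("C");shot("side","pics/s3.png")
E
```

```text
empty [-0.09  0.2   0.14] [0.51 0.4  0.47]
z [ 0.64668613 -0.17439146  0.03170519]
gap 0.05564060234273033
held [ 0.01 -0.01 -2.02] mass 0.2198165328246804 gap 0.05564347154259318 19.875
```

View pics/s3.png

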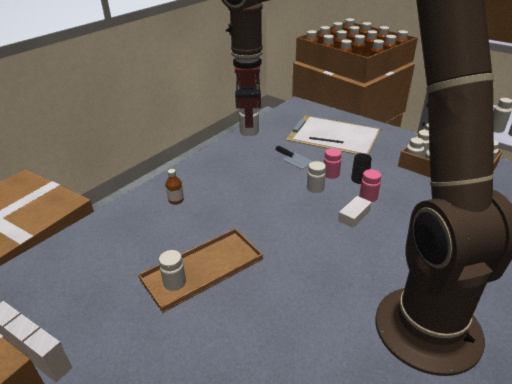

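C weighs about 0.21 kg, also light, and it is upright in the gripper at about (248,122). I'll place it in the tray, then take B.

```bash
python3 - <<'E'
from h import *
place(TC-.08*TY,.004,q(30))
pick("B");shot("side","pics/s4.png");shot("top","pics/t4.png")
E
```

```text
touch True [0.49780438 0.09872966 0.03487084] gap 0.05535578042909682
t 25.075
empty [ 0.04  0.21 -0.01] [0.47 0.41 0.51]
z [ 0.48489299 -0.30158479  0.0315652 ]
gap 0.055517311058578385
held [ 0.16  0.17 -4.1 ] mass 0.4175484097692362 gap 0.05582978203240822 31.825
```

View pics/s4.png

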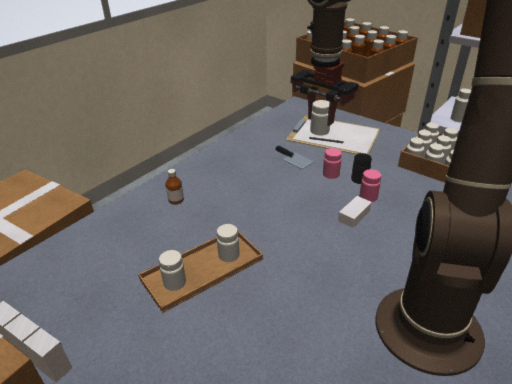

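View pics/t4.png

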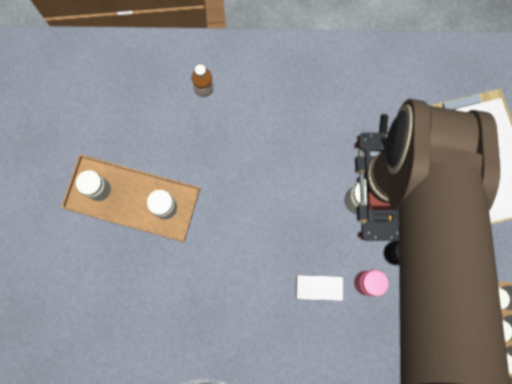

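B weighs about 0.42 kg, so it is the full one. Two jars stand in the tray (top view about (90,184) and (160,204)), and the bystanders in view have not moved. B is held upright with its centre at about 0.247 m.

```bash
python3 - <<'E'
from h import *
pause(.5);print(read_tool_pos(),read_finger_gap(),np.abs(read_qd()).max(),read_time());job_done()
E
```

```text
[ 0.48442794 -0.30149066  0.23502169] 0.05537107154241193 0.00157420465073275 32.425
the job is handed in; nothing more can be done
```

I lifted and weighed all three jars, put the two lighter ones in the tray, and handed the job in at 32.4 s while holding the full one. The robot gave no verdict on the result.

| Jar (my labels) | Measured mass | Where it ended up |
|---|---|---|
| A | about 0.19 kg | in the tray |
| C | about 0.21 to 0.22 kg | in the tray |
| B | about 0.42 kg | held in the gripper |

- **Tray jars:** the last pictures show both upright. I lowered each one until the force reading showed it touching the tray floor.
- **Held jar:** B was upright in the side picture, with its centre at about 0.247 m (worked out from the tool height). The finger gap was a steady 55 mm and the arm was still.
- **Bystanders:** the amber bottle and carton look unmoved in both views, and so does the spatula in the side view. The arm hid most of the spatula in the top view, so I checked it from the side only.

No check failed. The force readings are noisy (about 0.5 N per sample), so I averaged them. C came out at the top of its stated range for a part-used jar, still well below the full one.

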